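# Set the polariser ring of a lamp base to the red mark

## Task

The white lamp base has a black polariser ring turned by a lever with an upright knob. With the fingertips, gently push the knob clockwise (seen from above) until the lever is up against the yellow stop pin, then push it back the other way until the lever lies centred over the red mark on the scale, and leave it there. Only push: do not grip the knob, do not shift the red mark, and leave the amber lens on the window, the circuit panel, the reel and the jar where they are.

Things in the scene. Friction and masses are not known exactly. Their poses are not given: they have to be found in the camera images.
- unit: Lamp base, fixed to the bench: white round housing 170 mm across, top with scale 40 mm above the bench. Origin on the bench under the centre; z up is the ring's axis. In the middle a fixed white window 90 mm across, 48 mm high. At ring = r the lever points along the angle 2.1416 + r rad from the unit's x axis (counter-clockwise from above). Its 12 mm thick grey foot reaches 90 mm along +x.
- yellow_stop (a point): Centre of the top of the yellow stop pin, 10 mm thick, 56 mm above the bench, 79 mm from the ring's axis, beside the lever's place at ring = 0. A black pin of the same size stands at the other end of the lever's travel.
- ring (a joint): Angle of the black polariser ring (128 mm across, top 48 mm high) with its lever, rad: 0 with the lever at the yellow stop pin, growing counter-clockwise from above to 2.0 at the black stop pin. It turns stiffly (about 1.8 N at the knob) without spring and stays where it is left.
- knob (a point): Centre of the upright black knob at the lever's end, 113 mm from the ring's axis: a cylinder 14 mm thick, its top 95 mm above the bench, free to be pushed from 56 mm up to the top; this point is 75 mm above the bench. The aluminium lever arm that carries it is 7 mm wide, from 48 to 54 mm above the bench, with a black line along its middle.
- pointer (a point): Point on the black line of the lever arm, 85 mm from the ring's axis, 54 mm above the bench, where the arm crosses the rim of the scale.
- marker (a joint): Angle of the red mark about the ring's axis, on the same scale as ring: the lever lies centred over the mark when ring equals marker. Different in each run; it holds by friction and must not be moved.
- mark (a point): Centre of the top of the red mark, a clip 10 mm wide (along the scale) and 28 mm long (radially) on the housing's rim; the point is 85 mm from the ring's axis, 44.5 mm above the bench; the lever arm passes over it.
- sample: Amber moulded lens, a loose disc 42 mm across and 10 mm high lying on the white window; origin at the centre of its underside.
- panel: Green circuit panel, loose, 75 x 110 x 4 mm, lying on the mat beyond the lamp base; origin at the centre of its underside.
- reel: Loose aluminium-coloured wire reel, 56 mm across, 34 mm high, standing beside the lamp base; origin at the centre of its underside.
- jar: Loose small amber jar with black cap, 44 mm across, 45 mm high, standing beside the lamp base; origin at the centre of its underside.
Mind the look-alikes: they are no part of the job. There is more than one size of the unit; the job needs the larger.

How it is judged:
By the outcome, as a careful person would: the job done as asked, in the order asked, and still so for the second after the job is handed in, with the robot touching nothing.
It also fails if it takes over 59 s, if anything falls off the work surface, if the arm or the gripper's body presses on something with over 40 N, if the wrist force passes 120 N, or if a joint passes its speed limit or range.

## Robot

A 7-joint arm with a two-finger parallel gripper is mounted at the origin on the work surface. World frame = base frame: x ahead of the robot, y to its left, z up, the work surface at z = 0. Lengths are in m, angles in rad, forces in N, time in s.
With the tool pointing down it reaches from about 0.425 to 0.875 m from the base axis. Payload 4.7 kg.
Tool frame: the origin (TCP) lies on the centre line of the jaws, within the pads' length; the fingertips stand ahead of it and the grasp point (between the pads) lies 2 mm behind it (nose_length is the z of the fingertips in the tool frame, in m); z points along the fingers, y is the line along which they close (so a half turn about z gives the same grasp; the last joint's range is limited). The gripper opens to 87 mm and grips with 3 to 60 N. Pads are 19 mm wide; open, the fingers measure 117 mm over their backs; the gripper's body (75 mm by 190 mm) begins 51 mm behind the grasp point.
Start: joints at [1.232, 0.321, -0.07, 1.45, 0.023, 1.371, -0.057], TCP at [0.225, -0.61, 0.203] pointing down, gripper open.
Joint ranges: [-2.86, 2.86], [-0.3, 2.09], [-1.38, 1.24], [0.06, 2.45], [-1.56, 4.7], [0.09, 2.05], [-2.69, 2.69]. Speed limits (rad/s): [2.57, 2.57, 3.14, 3.14, 3.14, 3.14, 3.14].

## Interface

Orientations are given as a rotation vector (axis times angle).
In Python, from bench import * gives the robot as it stands.
- The arm moves only by the tool send_rows, never from a script. Its arguments are lists of equal length, an entry for each row: "xyz": the shift along the tool's x, y, z in mm, a list of three; "dr": the turn, a rotation vector about the tool's x, y, z in rad, a list of three. A call has exactly 10 rows; each row is the pose to reach, as a shift and turn from the pose commanded when the call began, along the tool's axes at that moment; what a row does not reach only later rows make up. A row lasts 1/12 s, in which the tool goes at most 41.7 mm and 7.16 degrees, less where a joint would pass 70% of its speed; a pose out of reach is approached as far as the arm can. A call with a gripper value outside its range is refused whole. "jaw" is the finger opening in mm, from 0 to 87, set as the call begins (left out, the last holds). The fingers move at their own pace and stop on an object; "grip_force" is the grip in N (left out, the last holds). Time passes only in rows, so rows that repeat a pose let the fingers close, or fill a call up. It gives the time, the measured TCP pose, the force, the opening and the grip force at its end, in the units of the state.
- get_state(): the state, without advancing time (a new reading comes with each control period).
- get_image(name): name is "scene" or "side" or "wrist"; returns the picture (384x512x3 uint8, red, green, blue); there is no depth.
- calibration(name): a dict with "vfov" (degrees; the focal length in pixels is half the picture's height over the tangent of half this angle, whatever the lens; pixels are square), "cx", "cy" (the principal point, pixels), "k1" (the pictures are not rectified: a ray, as slopes to the right and down, at radius r is drawn at 1 + k1 r^2 times it, then the intrinsics apply), "rvec" (rotation vector, rad) and "tvec" (3), from world to camera coordinates, as OpenCV has them; the wrist camera has in their place "hand_eye" (4x4, takes a point from camera to tool coordinates, whose origin is the TCP and whose axes are the flange's). Camera axes: x right, y down, z forward; pixel columns grow to the right and rows downward; lengths in m; the calibration is good to about 2 mm. A picture is of the moment at which its call begins: read the wrist's pose just before it. calibration takes no time and is no camera call.
- close_job(): hands the job in; it is judged then, once.
The state is a dict: "time": time; "joint_positions": joint angles; "qd": joint speeds; "joint_torque": joint torques, N m; "position": TCP position; "tool_rot": TCP orientation; "ft_force": force on the tool from outside, world axes, zero at the start; "torque": the same for the moment, N m; "grip_width": opening from 0.0 (shut) to 1.0 (fully open); "grip_force": force on a finger pad.
Only numpy, scipy, OpenCV 4.12 (cv2) and the standard library are available. Lean on these libraries where they do the work, as an engineer would, in place of code of your own. Each camera call takes 0.05 s, during which the arm holds its last target. There are 200 camera calls.

## Working session

There is one attempt and no reset: what is moved stays moved. The work goes in short steps, Python scripts to look and compute and a tool call to move; the robot and the scene stay as the last step left them, time stands still between calls to the robot, and variables do not carry over. Pictures are saved under pics/ and viewed, at most 10 in all, crops included, and the job is handed in when it is done.

Besides the shell and the picture viewer there is one more tool, called after ">>>" as name(argument=value, ...), one argument or row to a line, values as JSON. send_rows: Moves the arm, as the interface text tells. Its arguments: {"type":"object","properties":{"xyz":{"type":"array"},"dr":{"type":"array"},"jaw":{"type":"number"},"grip_force":{"type":"number"}},"required":["xyz","dr"]}

```bash
mkdir -p pics; ls
python3 - <<'E'
from bench import *
import cv2
s=get_state();print({k:s[k] for k in('time','position','tool_rot','ft_force','grip_width')})
for n in('scene','side','wrist'):
    print(n,calibration(n))
a=get_image('scene');b=get_image('side')
cv2.imwrite('pics/a.png',a[:,:,::-1]);cv2.imwrite('pics/b.png',b[:,:,::-1])
E
```

```text
pics
{'time': 0.0, 'position': array([ 0.22436053, -0.60940702,  0.2019373 ]), 'tool_rot': array([-3.09096509e+00, -5.51039709e-01,  6.48928433e-04]), 'ft_force': array([-0.00941213,  0.77890014, -0.67700941]), 'grip_width': 1.0028052052106429}
scene {'vfov': 43.22891643686715, 'cx': 255.63207502911345, 'cy': 189.47076857468994, 'k1': -0.19241470831154295, 'rvec': array([ 1.25450344,  2.36103158, -0.90692459]), 'tvec': array([ 0.33117135, -0.34086795,  1.6472689 ])}
side {'vfov': 44.08237515667017, 'cx': 256.43486785528614, 'cy': 193.55313497810343, 'k1': 0.0357749933839886, 'rvec': array([ 2.32960158, -0.10726521,  0.04309316]), 'tvec': array([-0.62234488,  0.11092494,  1.01272463])}
wrist {'vfov': 62.64867913134208, 'cx': 255.84009058116007, 'cy': 192.42861165936696, 'k1': 0.02789590869090224, 'hand_eye': array([[ 6.78998006e-04, -9.69754590e-01, -2.44081083e-01,
         6.61367011e-02],
       [ 9.99999603e-01,  5.17689859e-04,  7.25028006e-04,
         2.54575096e-04],
       [-5.76740935e-04, -2.44081478e-01,  9.69754556e-01,
        -1.81423317e-01],
       [ 0.00000000e+00,  0.00000000e+00,  0.00000000e+00,
         1.00000000e+00]])}
```

View pics/a.png

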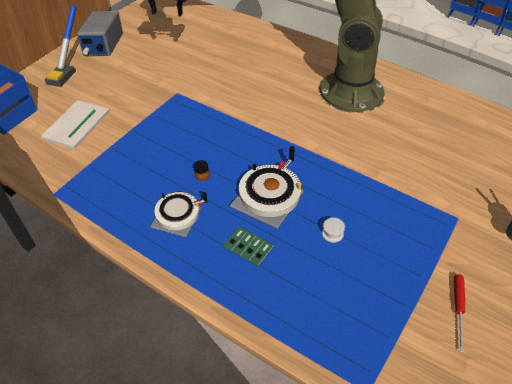

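View pics/b.png

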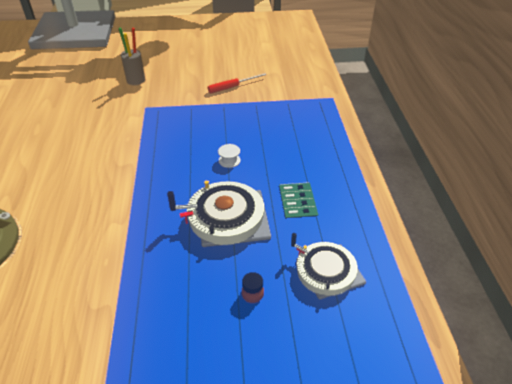

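The larger unit is at scene (270,188) and side (227,210): it carries the amber lens and has the reel and jar beside it. The smaller unit at scene (177,210) and side (327,268) is the look-alike. I'll confirm this in an enlarged crop with projected estimates.

```bash
cat > h.py <<'E'
from bench import *
import cv2, numpy as np
from scipy.spatial.transform import Rotation as R
def cam(n,s=None):
    c=calibration(n); f=192/np.tan(np.radians(c['vfov']/2))
    if n=='wrist':
        T=np.eye(4);T[:3,:3]=R.from_rotvec(s['tool_rot']).as_matrix();T[:3,3]=s['position']
        E=np.linalg.inv(T@c['hand_eye']);Rm,t=E[:3,:3],E[:3,3]
    else: Rm,t=R.from_rotvec(c['rvec']).as_matrix(),c['tvec']
    return Rm,t,f,c
def proj(P,C):
    Rm,t,f,c=C; q=np.atleast_2d(P)@Rm.T+t; u=q[:,:2]/q[:,2:]
    u=u*(1+c['k1']*(u**2).sum(1,keepdims=True)); return u*f+[c['cx'],c['cy']]
def back(px,z,C):
    Rm,t,f,c=C; d=(np.atleast_2d(px)-[c['cx'],c['cy']])/f; u=d.copy()
    for _ in range(20): u=d/(1+c['k1']*(u**2).sum(1,keepdims=True))
    r=np.c_[u,np.ones(len(u))]@Rm; o=-Rm.T@t
    return o+r*((z-o[2])/r[:,2])[:,None]
E
python3 - <<'E'
from h import *
for n,win,knob in(('scene',(270,185),(292,151)),('side',(226,207),(171,194))):
    C=cam(n); print(n,back([win],.048,C),back([knob],.095,C))
a=cv2.imread('pics/a.png')[140:240,220:350];b=cv2.imread('pics/b.png')[135:255,150:280]
m=np.hstack([cv2.resize(a,(400,400*100//130),interpolation=2),cv2.resize(b,(333,308),interpolation=2)])
cv2.imwrite('pics/c.png',m)
E
```

```text
scene [[0.5589306 0.0288533 0.048    ]] [[0.45712837 0.03346199 0.095     ]]
side [[0.56031387 0.01606761 0.048     ]] [[0.44805857 0.01806109 0.095     ]]Traceback (most recent call last):
  File "<stdin>", line 5, in <module>
    return _nx.concatenate(arrs, 1, dtype=dtype, casting=casting)
           ~~~~~~~~~~~~~~~^^^^^^^^^^^^^^^^^^^^^^^^^^^^^^^^^^^^^^^
ValueError: all the input array dimensions except for the concatenation axis must match exactly, but along dimension 0, the array at index 0 has size 307 and the array at index 1 has size 308
```

Run:
```python
from h import *
a=cv2.imread('pics/a.png')[140:240,220:350];b=cv2.imread('pics/b.png')[135:255,150:280]
m=np.hstack([cv2.resize(a,(400,308),interpolation=2),cv2.resize(b,(333,308),interpolation=2)])
cv2.imwrite('pics/c.png',m)
```

```text
(no output)
```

View pics/c.png

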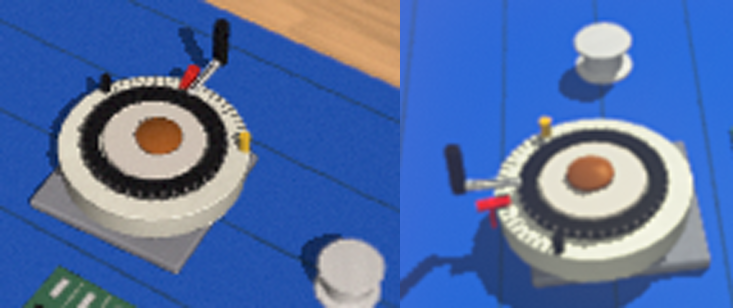

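The crop confirms it. The larger unit has the lens, a yellow pin at the +y side, and the lever pointing towards the robot, with the red mark just counter-clockwise of it. I'll open the jaws to 45 mm so they straddle the knob without gripping and bring the wrist over it.

>>> send_rows(
  xyz=[
    [36,-20,0],
    [73,-39,0],
    [110,-59,0],
    [146,-78,0],
    [183,-98,0],
    [220,-117,0],
    [256,-137,0],
    [293,-156,0],
    [330,-176,0],
    [366,-195,0],
  ],
  dr=[
    [0,0,0.035],
    [0,0,0.07],
    [0,0,0.105],
    [0,0,0.14],
    [0,0,0.175],
    [0,0,0.21],
    [0,0,0.245],
    [0,0,0.28],
    [0,0,0.315],
    [0,0,0.353],
  ],
  jaw=45,
)

```text
time: 0.93
position: [0.5014, -0.2986, 0.2028]
tool_rot: [-3.142, 0.003, 0.001]
ft_force: [0.3, -0.9, -0.2]
grip_width: 0.522
grip_force: 0.0
```

```bash
python3 - <<'E'
from h import *
s=get_state();print(s['time'],s['position'],R.from_rotvec(s['tool_rot']).as_matrix().round(3),s['joint_positions'],s['grip_width'])
print([k for k in dir() if 'nose' in k])
E
grep -rn nose_length . | head
```

```text
0.9333 [ 0.50144055 -0.29859324  0.20282215] [[ 1.    -0.002 -0.   ]
 [-0.002 -1.     0.   ]
 [-0.    -0.    -1.   ]] [ 0.75482625  0.19553958 -0.30150342  1.61383272  0.05942222  1.34161553
 -1.12754304] 0.5216624082331617
['nose_length']
```

>>> send_rows(
  xyz=[
    [-5,-32,0],
    [-10,-64,0],
    [-15,-96,0],
    [-20,-128,0],
    [-25,-160,0],
    [-30,-192,0],
    [-35,-224,0],
    [-40,-256,0],
    [-45,-288,0],
    [-50,-320,0],
  ],
  dr=[
    [0,0,0],
    [0,0,0],
    [0,0,0],
    [0,0,0],
    [0,0,0],
    [0,0,0],
    [0,0,0],
    [0,0,0],
    [0,0,0],
    [0,0,0],
  ],
)

```text
time: 1.77
position: [0.4498, 0.0209, 0.2027]
tool_rot: [3.141, -0.0, -0.001]
ft_force: [0.7, 0.0, 0.3]
grip_width: 0.522
grip_force: 0.0
```

Run:
```python
from h import *
s=get_state();print(s['time'],s['position'],s['tool_rot'],s['joint_positions'],s['grip_width'],nose_length)
im=get_image('wrist');np.save('w1.npy',im);import pickle;pickle.dump(s,open('w1.pkl','wb'))
cv2.imwrite('pics/w1.png',im[:,:,::-1])
```

```text
1.7667 [0.44983973 0.02090803 0.20271062] [ 3.14109923e+00 -4.78749924e-04 -7.36860648e-04] [ 0.50634575 -0.09851161 -0.56876209  1.89970728 -0.05415065  1.32581015
 -1.61814197] 0.521892149995343 0.017
```

View pics/w1.png

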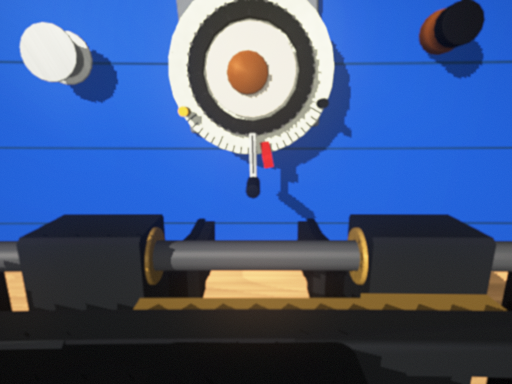

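The wrist picture shows the window centre near (251,67), knob top (253,183), red mark (267,154), yellow pin (183,111) and black pin (321,103). Next I fit the positions.

```bash
cat > fit.py <<'E'
from h import *
from scipy.optimize import least_squares
def red(im,C,cen=None):
    hsv=cv2.cvtColor(im,cv2.COLOR_RGB2HSV); H,S,V=cv2.split(hsv)
    m=((H<4)|(H>174))&(S>170)&(V>110)
    n,l,st,ce=cv2.connectedComponentsWithStats(m.astype(np.uint8))
    i=1+np.argmax(st[1:,4]); 
    return ce[i],st[i],back([ce[i]],.0445,C)[0]
def centre(im,C,g):
    # black ring: edges along radial rays about guess g, inner r45 (window edge), at z=.048
    gr=cv2.cvtColor(im,cv2.COLOR_RGB2GRAY).astype(np.float32); g=np.array(g,float)
    for it in range(4):
        P=[]
        for a in np.linspace(0,2*np.pi,180,endpoint=False):
            d=np.array([np.cos(a),np.sin(a)]); rr=np.linspace(.035,.054,80)
            p=proj(np.c_[g+rr[:,None]*d,np.full(80,.048)],C).astype(np.float32)
            if p.min()<2 or p[:,0].max()>509: continue
            v=cv2.remap(gr,p[None,:,0],p[None,:,1],1)[0]; dv=np.gradient(cv2.GaussianBlur(v[None],(9,1),0)[0])
            k=dv.argmin()
            if dv[k]<-2: P.append(g+rr[k]*d)
        P=np.array(P); f=least_squares(lambda q:np.hypot(*(P-q[:2]).T)-q[2],[*g,.045],loss='soft_l1',f_scale=.001); g=f.x[:2]
    return f.x,len(P)
E
python3 - <<'E'
from fit import *; import pickle
im=np.load('w1.npy');s=pickle.load(open('w1.pkl','rb'));C=cam('wrist',s)
c,n=centre(im,C,(.56,.022));print(c,n);c=c[:2]
def pol(p): d=p[:2]-c; return np.round([*p[:2],np.hypot(*d),np.degrees(np.arctan2(d[1],d[0]))%360],4)
px,st,r=red(im,C);print(px,st,pol(r))
for nm,p,z in(('knobtop',(253,183),.095),('yel',(183,111),.056),('blk',(321,102),.056),('arm',(252.5,155),.054)):print(nm,pol(back([p],z,C)[0]))
x0,y0=150,0
cv2.imwrite('pics/w1c.png',cv2.resize(im[90:210,160:350,::-1],(760,480),interpolation=cv2.INTER_CUBIC))
E
```

```text
[0.55602737 0.02511339 0.04675428] 180
[266.51030928 154.82474227] [262 143  11  24 194] [4.724000e-01 8.800000e-03 8.520000e-02 1.910391e+02]
knobtop [4.524000e-01 2.300000e-02 1.036000e-01 1.811606e+02]
yel [5.178000e-01 9.340000e-02 7.830000e-02 1.192617e+02]
blk [ 5.265000e-01 -4.470000e-02  7.580000e-02  2.470565e+02]
arm [4.734000e-01 2.380000e-02 8.260000e-02 1.809114e+02]
```

View pics/w1c.png

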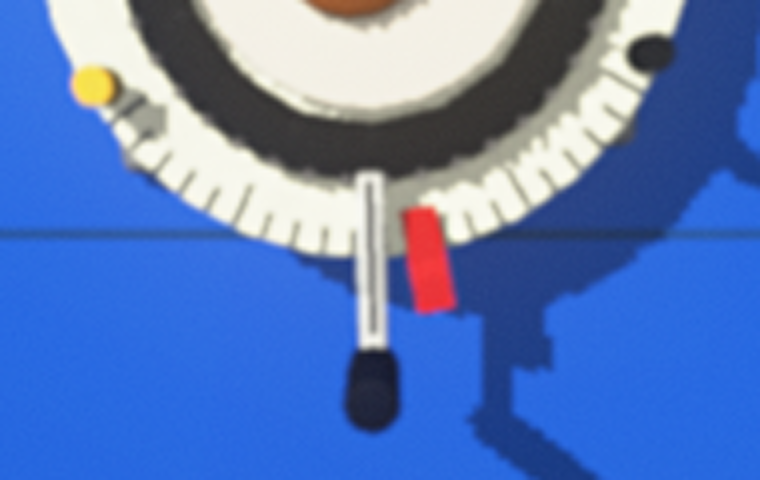

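Ring zero is about 125.6° in world, the lever is now near 181° and the mark near 191°. The knob is at about (0.445, 0.023). I'll descend with the jaws at 34 mm around the knob, 10 mm clear on each side.

>>> send_rows(
  xyz=[
    [-5,-2,0],
    [-5,-2,10],
    [-5,-2,25],
    [-5,-2,42],
    [-5,-2,60],
    [-5,-2,78],
    [-5,-2,94],
    [-5,-2,108],
    [-5,-2,120],
    [-5,-2,120],
  ],
  dr=[
    [0,0,0],
    [0,0,0],
    [0,0,0],
    [0,0,0],
    [0,0,0],
    [0,0,0],
    [0,0,0],
    [0,0,0],
    [0,0,0],
    [0,0,0],
  ],
  jaw=34,
)

```text
time: 2.65
position: [0.4431, 0.0196, 0.0797]
tool_rot: [-3.141, 0.005, 0.009]
ft_force: [-0.6, 0.7, 0.2]
grip_width: 0.391
grip_force: 0.0
```

Run:
```python
from fit import *; import pickle
s=get_state();print(s['time'],s['position'],s['tool_rot'],s['ft_force'],s['torque'])
im=get_image('wrist');C=cam('wrist',s);np.save('w2.npy',im);pickle.dump(s,open('w2.pkl','wb'))
px,st,r=red(im,C);print(px,st,r)
cv2.imwrite('pics/w2.png',im[:,:,::-1])
```

```text
2.65 [0.44311332 0.01963029 0.07971612] [-3.14123142  0.00465841  0.00938404] [-0.62722467  0.70451948  0.21051721] [-0.041173    0.02754542  0.00564582]
[270.41929134 166.40354331] [262 147  19  40 508] [0.4732709  0.00903261 0.0445    ]
```

View pics/w2.png

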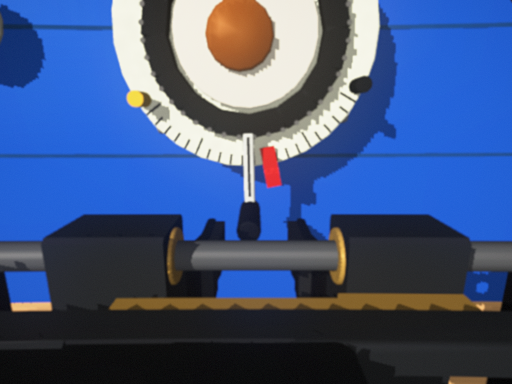

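The knob (249,220) stands between the fingers, with the tips about 9 mm above the lever arm. Now I push clockwise along the arc.

>>> send_rows(
  xyz=[
    [0,-5.6,0],
    [0.3,-11.3,0],
    [0.8,-16.9,0],
    [1.7,-22.5,0],
    [2.8,-28,0],
    [4.2,-33.5,0],
    [5.8,-38.9,0],
    [7.8,-44.2,0],
    [9.9,-49.5,0],
    [12.4,-54.5,0],
  ],
  dr=[
    [0,0,0.05],
    [0,0,0.1],
    [0,0,0.15],
    [0,0,0.2],
    [0,0,0.25],
    [0,0,0.3],
    [0,0,0.35],
    [0,0,0.4],
    [0,0,0.45],
    [0,0,0.5],
  ],
)

```text
time: 3.53
position: [0.4589, 0.0753, 0.0837]
tool_rot: [3.042, -0.784, 0.002]
ft_force: [0.8, -1.0, -0.3]
grip_width: 0.389
grip_force: 0.0
```

```bash
cat > meas.py <<'E'
from fit import *; import pickle,sys
def meas(tag):
    s=get_state();im=get_image('wrist');C=cam('wrist',s)
    np.save(tag+'.npy',im);pickle.dump(s,open(tag+'.pkl','wb'))
    c,n=centre(im,C,(.557,.024)); c2=c[:2]
    px,st,r=red(im,C); d=r[:2]-c2
    t=s['position'][:2]-c2; x=R.from_rotvec(s['tool_rot']).as_matrix()[:,0]
    print('t',s['time'],'pos',s['position'].round(4),'yaw',np.degrees(np.arctan2(x[1],x[0])).round(2),'F',s['ft_force'].round(2))
    print('centre',c.round(4),n,'red',px.round(1),st,'r,ang',np.hypot(*d).round(4),np.degrees(np.arctan2(d[1],d[0]))%360,'tcp r,ang',np.hypot(*t).round(4),np.degrees(np.arctan2(t[1],t[0]))%360)
    # unwrap polar at z=.054 about centre: lever profile, r .07-.095
    g=im.astype(np.float32); A=np.radians(np.arange(95,260,.2)); rr=np.arange(.088,.100,.001)
    P=np.array([[c2[0]+q*np.cos(a),c2[1]+q*np.sin(a),.054] for q in rr for a in A]); p=proj(P,C).astype(np.float32).reshape(len(rr),len(A),2)
    v=cv2.remap(g,p[...,0],p[...,1],1); sat=(v.max(2)-v.min(2)); ok=(p[...,1]>0)&(p[...,1]<383)&(p[...,0]>0)&(p[...,0]<511)
    m=np.where(ok,(sat<60)&(v.mean(2)>90),0).mean(0)
    k=np.flatnonzero(m>.6)
    if len(k): print('lever ang range',np.degrees(A[k.min()]),np.degrees(A[k.max()]),'mean',np.degrees(A[k].mean()),len(k))
    cv2.imwrite(f'pics/{tag}.png',im[:,:,::-1])
if __name__=='__main__': meas(sys.argv[1])
E
python3 meas.py w3
```

```text
t 3.5333 pos [0.4589 0.0753 0.0837] yaw -28.88 F [ 0.81 -1.04 -0.35]
centre [0.5557 0.0262 0.0462] 116 red [328.7 145.7] [313 127  33  38 542] r,ang 0.0843 191.58212879719528 tcp r,ang 0.1086 153.10767767439788
lever ang range 179.20000000000118 183.40000000000126 mean 181.3000000000012 22
```

View pics/w3.png

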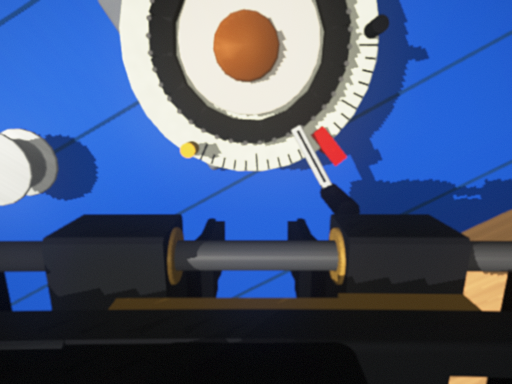

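Run:
```python
from fit import *; import pickle
for tag in('w1','w2','w3'):
    s=pickle.load(open(tag+'.pkl','rb'));C=cam('wrist',s)
    M=R.from_rotvec(s['tool_rot']).as_matrix()
    t=lambda x,y,z:(s['position']+M@np.array([x,y,z]))
    print(tag,'tips',proj([t(x,y,.017) for x in(-.0095,.0095) for y in(-.017,.017)],C).round(0).tolist())
    c=np.array([.556,.0245]);a=np.radians(181.2);k=c+.113*np.array([np.cos(a),np.sin(a)])
    print(' knob z 95,75,56',proj([[*k,z] for z in(.095,.075,.056)],C).round(0).tolist())
a=get_image('scene');b=get_image('side')
s=get_state()
for n,im in(('scene',a),('side',b)):
    C=cam(n);M=R.from_rotvec(s['tool_rot']).as_matrix()
    print(n,'tips',proj([s['position']+M@np.array([0,y,.017]) for y in(-.017,.017)],C).round(0).tolist(),'knob',proj([[*k,.095],[*k,.056]],C).round(0).tolist())
def crop(im,x,y): return cv2.resize(im[y:y+80,x:x+100,::-1],(400,320),interpolation=2)
cv2.imwrite('pics/d.png',np.hstack([crop(a,240,120),crop(b,130,150)]))
```

```text
w1 tips [[230.0, 230.0], [281.0, 230.0], [229.0, 203.0], [281.0, 203.0]]
 knob z 95,75,56 [[254.0, 193.0], [254.0, 188.0], [254.0, 184.0]]
w2 tips [[230.0, 230.0], [281.0, 230.0], [229.0, 203.0], [281.0, 203.0]]
 knob z 95,75,56 [[251.0, 235.0], [251.0, 223.0], [252.0, 213.0]]
w3 tips [[230.0, 230.0], [281.0, 230.0], [229.0, 203.0], [281.0, 203.0]]
 knob z 95,75,56 [[351.0, 213.0], [342.0, 203.0], [335.0, 195.0]]
scene tips [[308.0, 169.0], [301.0, 161.0]] knob [[291.0, 146.0], [291.0, 157.0]]
side tips [[182.0, 180.0], [175.0, 190.0]] knob [[169.0, 193.0], [171.0, 206.0]]
```

View pics/d.png

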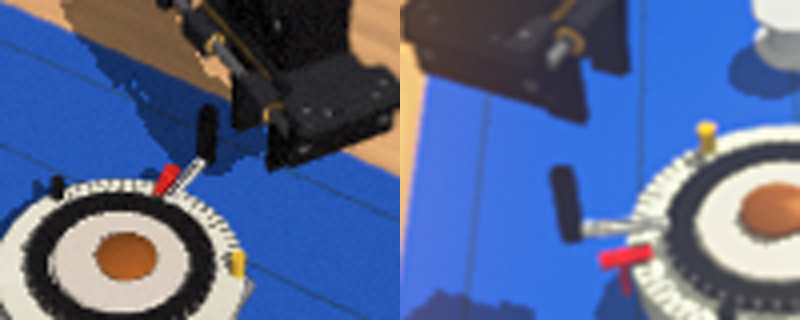

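The fingers passed over the knob. Both outside views show the real tips about 30 mm higher than nose_length predicts (scene (298,151) and (307,161), side (175,179) and (186,168)). I'll raise, go back over the knob and measure the tip height.

>>> send_rows(
  xyz=[
    [0,0,-12],
    [0.5,6,-15],
    [1,12,-15],
    [2,18,-15],
    [4,24,-15],
    [6,30,-15],
    [8,36,-15],
    [10,42,-15],
    [12,47,-15],
    [13,51,-15],
  ],
  dr=[
    [0,0,0],
    [0,0,-0.05],
    [0,0,-0.1],
    [0,0,-0.16],
    [0,0,-0.21],
    [0,0,-0.27],
    [0,0,-0.32],
    [0,0,-0.38],
    [0,0,-0.43],
    [0,0,-0.47],
  ],
)

```text
time: 4.52
position: [0.445, 0.0235, 0.0983]
tool_rot: [3.141, -0.044, 0.0]
ft_force: [-0.6, -0.3, 0.3]
grip_width: 0.392
grip_force: 0.0
```

```bash
python3 - <<'E'
from fit import *; import pickle
from scipy.optimize import least_squares
# triangulate tips seen at t=3.58
def tri(pa,pb):
    f=least_squares(lambda X:np.r_[(proj(X,cam('scene'))-pa)[0],(proj(X,cam('side'))-pb)[0]],[.46,.07,.09]);return f.x.round(4),f.fun.round(1)
print(tri((298.5,151.5),(175,179)),tri((307.5,161.5),(186,168)))
s=pickle.load(open('w3.pkl','rb'));M=R.from_rotvec(s['tool_rot']).as_matrix()
for X in (tri((298.5,151.5),(175,179)),tri((307.5,161.5),(186,168))):print('tool',(M.T@(X[0]-s['position'])).round(4))
s=get_state();print(s['time'],s['position'],s['tool_rot'],s['joint_positions'])
E
python3 meas.py w4
```

```text
(array([0.4566, 0.0538, 0.1041]), array([ 0.2, -0.2,  0.1,  0.1])) (array([0.4775, 0.0919, 0.1021]), array([-0.6,  0.5, -0.5, -0.4]))
tool [ 0.0084  0.0199 -0.0204]
tool [ 0.0083 -0.0235 -0.0184]
4.5167 [0.44504499 0.02345326 0.09828505] [ 3.14068881e+00 -4.39973626e-02  4.95315139e-04] [ 0.4869957  -0.0116944  -0.59043443  2.04721779 -0.0065871   1.10385481
 -1.69925549]
t 4.5167 pos [0.445  0.0235 0.0983] yaw -1.61 F [-0.64 -0.32  0.33]
centre [0.5556 0.0253 0.0463] 118 red [273.3 164.8] [265 147  18  36 427] r,ang 0.084 191.13547525673263 tcp r,ang 0.1106 180.95328503928337
lever ang range 178.8000000000012 182.80000000000126 mean 180.80000000000123 21
```

Tips triangulate to tool z ≈ −19 mm. I'll descend 47 mm, which puts the tips near z = 70 mm around the knob.

>>> send_rows(
  xyz=[
    [-1,0,5],
    [-2,0,10],
    [-2,0,16],
    [-2,0,22],
    [-2,0,28],
    [-2,0,34],
    [-2,0,39],
    [-2,0,43],
    [-2,0,46],
    [-2,0,47],
  ],
  dr=[
    [0,0,0],
    [0,0,0],
    [0,0,0],
    [0,0,0],
    [0,0,0],
    [0,0,0],
    [0,0,0],
    [0,0,0],
    [0,0,0],
    [0,0,0],
  ],
)

```text
time: 5.4
position: [0.4428, 0.0251, 0.0504]
tool_rot: [-3.141, 0.047, 0.001]
ft_force: [0.1, -0.4, 0.2]
grip_width: 0.394
grip_force: 0.0
```

```bash
python3 meas.py w5
python3 - <<'E'
from fit import *
a=get_image('scene');b=get_image('side');w=np.load('w5.npy')
def crop(im,x,y,k=4): return cv2.resize(im[y:y+80,x:x+100,::-1],(400,320),interpolation=2)
cv2.imwrite('pics/e.png',np.hstack([crop(a,240,110),crop(b,120,150)]))
E
```

```text
t 5.4 pos [0.4428 0.0251 0.0504] yaw -1.73 F [ 0.15 -0.36  0.17]
centre [0.5553 0.0254 0.0459] 99 red [280.1 173. ] [269 151  23  45 685] r,ang 0.0834 191.22891364271703 tcp r,ang 0.1126 180.15277174345772
lever ang range 178.8000000000012 183.00000000000125 mean 180.8952380952393 21
```

View pics/e.png

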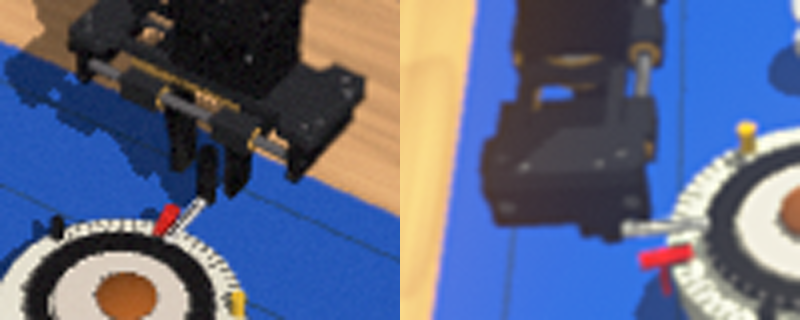

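The fingers now straddle the knob properly. Pushing clockwise.

>>> send_rows(
  xyz=[
    [0.1,-5.6,0],
    [0.6,-11.3,0],
    [1.3,-16.9,0],
    [2.3,-22.5,0],
    [3.5,-28,0],
    [5,-33.4,0],
    [6.9,-38.7,0],
    [8.9,-44,0],
    [11.2,-49.2,0],
    [13.8,-54.2,0],
  ],
  dr=[
    [0,0,0.05],
    [0,0,0.1],
    [0,0,0.15],
    [0,0,0.2],
    [0,0,0.25],
    [0,0,0.3],
    [0,0,0.35],
    [0,0,0.4],
    [0,0,0.45],
    [0,0,0.5],
  ],
)

```text
time: 6.38
position: [0.4575, 0.0783, 0.0509]
tool_rot: [3.029, -0.827, -0.003]
ft_force: [-3.0, -2.0, -0.4]
grip_width: 0.392
grip_force: 1.2
```

```bash
python3 meas.py w6
```

```text
t 6.3833 pos [0.4575 0.0783 0.0509] yaw -30.54 F [-3.04 -2.01 -0.36]
centre [0.5556 0.0263 0.046 ] 101 red [342.2 143.9] [323 122  40  44 778] r,ang 0.0839 191.6107714771642 tcp r,ang 0.111 152.07573116795942
lever ang range 155.60000000000088 159.40000000000092 mean 157.53333333333424 15
```

The lever follows: it is at 157.5° and the mark is unmoved. Continuing.

>>> send_rows(
  xyz=[
    [0.1,-5.6,0],
    [0.6,-11.3,0],
    [1.3,-16.9,0],
    [2.3,-22.5,0],
    [3.5,-28,0],
    [5,-33.4,0],
    [6.3,-37,0],
    [7.4,-40.2,0],
    [8.5,-42.9,0],
    [8.9,-44,0],
  ],
  dr=[
    [0,0,0.05],
    [0,0,0.1],
    [0,0,0.15],
    [0,0,0.2],
    [0,0,0.25],
    [0,0,0.3],
    [0,0,0.335],
    [0,0,0.365],
    [0,0,0.39],
    [0,0,0.4],
  ],
)

```text
time: 7.27
position: [0.4814, 0.1059, 0.0453]
tool_rot: [2.833, -1.336, -0.017]
ft_force: [-1.2, -1.2, -0.1]
grip_width: 0.392
grip_force: 1.0
```

```bash
python3 meas.py w7
```

```text
t 7.2667 pos [0.4814 0.1059 0.0453] yaw -50.51 F [-1.18 -1.21 -0.13]
centre [0.556  0.0268 0.0459] 102 red [376.7 107.4] [352  89  51  38 931] r,ang 0.0844 191.9001201418343 tcp r,ang 0.1087 133.34734378593885
lever ang range 136.4000000000006 140.20000000000064 mean 138.2666666666673 15
```

>>> send_rows(
  xyz=[
    [0,-2.3,-1],
    [0.1,-4.5,-2],
    [0.3,-6.8,-3],
    [0.4,-9,-3],
    [0.6,-11.3,-3],
    [0.8,-13.5,-3],
    [1.1,-15.8,-3],
    [1.4,-18,-3],
    [1.8,-20.2,-3],
    [2.1,-21.7,-3],
  ],
  dr=[
    [0,0,0.02],
    [0,0,0.04],
    [0,0,0.06],
    [0,0,0.08],
    [0,0,0.1],
    [0,0,0.12],
    [0,0,0.14],
    [0,0,0.16],
    [0,0,0.18],
    [0,0,0.193],
  ],
)

```text
time: 8.15
position: [0.4989, 0.1191, 0.0474]
tool_rot: [2.691, -1.6, -0.018]
ft_force: [-2.8, 0.7, 1.5]
grip_width: 0.393
grip_force: 1.1
```

```bash
python3 meas.py w8
```

```text
t 8.15 pos [0.4989 0.1191 0.0474] yaw -61.49 F [-2.8   0.71  1.45]
centre [0.5563 0.0271 0.046 ] 103 red [391.2  79.1] [365  64  54  32 950] r,ang 0.0846 192.0738703081096 tcp r,ang 0.1085 121.93739894471837
lever ang range 125.00000000000041 128.80000000000047 mean 126.8666666666671 15
```

>>> send_rows(
  xyz=[
    [0,-0.5,0],
    [0,-1,0],
    [0,-1.5,0],
    [0,-2,0],
    [0,-2.4,0],
    [0,-2.8,0],
    [0,-3.2,0],
    [0,-3.6,0],
    [0.1,-4,0],
    [0.1,-4,0],
  ],
  dr=[
    [0,0,0.004],
    [0,0,0.009],
    [0,0,0.013],
    [0,0,0.018],
    [0,0,0.021],
    [0,0,0.025],
    [0,0,0.028],
    [0,0,0.032],
    [0,0,0.035],
    [0,0,0.035],
  ],
)

```text
time: 9.03
position: [0.501, 0.1193, 0.0473]
tool_rot: [2.658, -1.647, -0.02]
ft_force: [-8.1, -2.5, 4.5]
grip_width: 0.389
grip_force: 4.2
```

```bash
python3 meas.py w9
python3 - <<'E'
from fit import *
im=np.load('w9.npy');cv2.imwrite('pics/w9c.png',cv2.resize(im[60:220,140:400,::-1],(780,480),interpolation=2))
E
```

```text
t 9.0333 pos [0.501  0.1193 0.0473] yaw -63.58 F [-8.08 -2.49  4.49]
centre [0.5563 0.027  0.046 ] 104 red [389.3  75.6] [364  61  52  31 946] r,ang 0.0847 192.06776923242847 tcp r,ang 0.1076 120.95146045293629
lever ang range 124.0000000000004 127.80000000000047 mean 125.86666666666711 15
```

View pics/w9c.png

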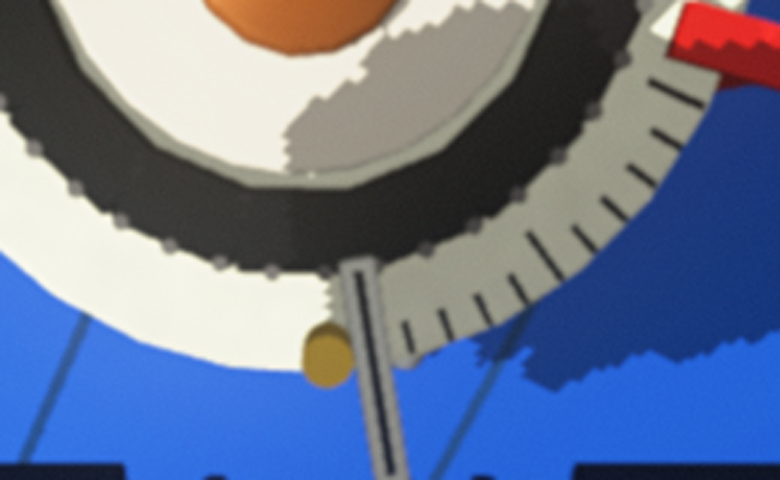

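The lever is firmly against the yellow pin: the arm touches it in the crop at (330,355) and the force jumped to 8 N. Now I push back counter-clockwise.

>>> send_rows(
  xyz=[
    [-2,5.6,0],
    [-3.4,11.3,0],
    [-2.7,16.9,0],
    [-1.7,22.5,0],
    [-0.5,28,0],
    [1,33.4,0],
    [2.9,38.7,0],
    [4.9,44,0],
    [7.2,49.2,0],
    [9.8,54.2,0],
  ],
  dr=[
    [0,0,-0.05],
    [0,0,-0.1],
    [0,0,-0.15],
    [0,0,-0.2],
    [0,0,-0.25],
    [0,0,-0.3],
    [0,0,-0.35],
    [0,0,-0.4],
    [0,0,-0.45],
    [0,0,-0.5],
  ],
)

```text
time: 9.92
position: [0.4618, 0.0882, 0.0495]
tool_rot: [2.994, -0.937, -0.01]
ft_force: [2.4, 1.3, -1.0]
grip_width: 0.394
grip_force: 1.0
```

```bash
python3 meas.py w10
```

```text
t 9.9167 pos [0.4618 0.0882 0.0495] yaw -34.76 F [ 2.35  1.34 -0.99]
centre [0.5557 0.0266 0.0459] 99 red [355.5 134.2] [335 113  42  43 814] r,ang 0.0841 191.75302749904233 tcp r,ang 0.1123 146.71372377221797
lever ang range 139.40000000000063 143.6000000000007 mean 141.49523809523876 21
```

>>> send_rows(
  xyz=[
    [0.1,5.6,0],
    [0.6,11.3,0],
    [1.3,16.9,0],
    [2.3,22.5,0],
    [3.5,28,0],
    [5,33.4,0],
    [6.9,38.7,0],
    [8.9,44,0],
    [11.2,49.2,0],
    [13.8,54.2,0],
  ],
  dr=[
    [0,0,-0.05],
    [0,0,-0.1],
    [0,0,-0.15],
    [0,0,-0.2],
    [0,0,-0.25],
    [0,0,-0.3],
    [0,0,-0.35],
    [0,0,-0.4],
    [0,0,-0.45],
    [0,0,-0.5],
  ],
)

```text
time: 10.8
position: [0.4417, 0.036, 0.0498]
tool_rot: [3.135, -0.169, -0.014]
ft_force: [1.5, 1.7, -1.2]
grip_width: 0.391
grip_force: 0.9
```

```bash
python3 meas.py w11
```

```text
t 10.8 pos [0.4417 0.036  0.0498] yaw -6.19 F [ 1.53  1.67 -1.22]
centre [0.5553 0.0257 0.0459] 97 red [294.1 168.2] [281 145  26  47 716] r,ang 0.0837 191.3673903542068 tcp r,ang 0.1141 174.82187885234958
lever ang range 167.80000000000103 171.8000000000011 mean 169.80000000000106 20
```

>>> send_rows(
  xyz=[
    [0.1,4.5,0],
    [0.4,9,0],
    [0.8,13.5,0],
    [1.4,18,0],
    [2.1,21.8,0],
    [2.8,25.2,0],
    [3.6,28.3,0],
    [4.3,31,0],
    [4.9,33,0],
    [5,33.4,0],
  ],
  dr=[
    [0,0,-0.04],
    [0,0,-0.08],
    [0,0,-0.12],
    [0,0,-0.16],
    [0,0,-0.194],
    [0,0,-0.225],
    [0,0,-0.253],
    [0,0,-0.278],
    [0,0,-0.296],
    [0,0,-0.3],
  ],
)

```text
time: 11.68
position: [0.4419, 0.0018, 0.0495]
tool_rot: [3.125, 0.298, -0.018]
ft_force: [1.2, 1.3, 0.9]
grip_width: 0.389
grip_force: 0.8
```

```bash
python3 meas.py w12
cat > fine.py <<'E'
from fit import *; import pickle,sys
# sub-pixel: red edges (z=.0445) and lever edges (z=.054) as polar angles about centre at given radii
def fine(tag,c2):
    im=np.load(tag+'.npy');s=pickle.load(open(tag+'.pkl','rb'));C=cam('wrist',s)
    A=np.radians(np.arange(178,204,.05))
    def unwrap(z,rr):
        P=np.array([[c2[0]+q*np.cos(a),c2[1]+q*np.sin(a),z] for q in rr for a in A]);p=proj(P,C).astype(np.float32).reshape(len(rr),len(A),2)
        return cv2.remap(im.astype(np.float32),p[...,0],p[...,1],1)
    for q in (.074,.078,.082,.085,.088,.092,.096):
        v=unwrap(.0445,[q])[0]; r=v[:,0]-np.maximum(v[:,1],v[:,2]); k=np.flatnonzero(r>70)
        w=unwrap(.054,[q])[0]; sat=w.max(1)-w.min(1); l=np.flatnonzero((sat<70)&(w.mean(1)>70))
        dg=lambda i:np.degrees(A[i]).round(2)
        print(q,'red',(dg(k.min()),dg(k.max()),len(k)*.05) if len(k) else None,'grey',(dg(l.min()),dg(l.max()),dg(l).mean().round(2),len(l)*.05) if len(l) else None)
if __name__=='__main__': fine(sys.argv[1],(.5553,.0255))
E
python3 fine.py w11; python3 fine.py w12
```

```text
t 11.6833 pos [0.4419 0.0018 0.0495] yaw 10.89 F [1.2  1.27 0.88]
centre [0.5554 0.0251 0.046 ] 94 red [255.1 172.9] [248 150  14  44 488] r,ang 0.0845 191.8716855286933 tcp r,ang 0.1159 191.61542854332046
lever ang range 184.60000000000127 188.80000000000135 mean 186.7047619047632 21
0.074 red (np.float64(187.45), np.float64(195.25), 7.8500000000000005) grey (np.float64(178.0), np.float64(203.95), np.float64(191.05), 18.45)
0.078 red (np.float64(187.65), np.float64(195.0), 7.4) grey (np.float64(178.0), np.float64(203.95), np.float64(191.02), 18.75)
0.082 red (np.float64(187.45), np.float64(194.75), 7.3500000000000005) grey (np.float64(186.45), np.float64(194.8), np.float64(190.15), 1.1500000000000001)
0.085 red (np.float64(187.55), np.float64(194.6), 7.1000000000000005) grey (np.float64(186.85), np.float64(194.65), np.float64(190.93), 0.9500000000000001)
0.088 red (np.float64(187.9), np.float64(194.5), 6.65) grey (np.float64(187.05), np.float64(194.55), np.float64(190.8), 0.9)
0.092 red (np.float64(188.05), np.float64(194.35), 6.3500000000000005) grey (np.float64(194.0), np.float64(
[... 439 characters left out ...]
(190.61), 20.8)
0.082 red (np.float64(189.7), np.float64(194.75), 5.1000000000000005) grey (np.float64(183.85), np.float64(195.25), np.float64(187.34), 6.300000000000001)
0.085 red (np.float64(189.6), np.float64(194.65), 5.1000000000000005) grey (np.float64(184.05), np.float64(195.1), np.float64(187.41), 6.0)
0.088 red (np.float64(189.5), np.float64(194.5), 5.050000000000001) grey (np.float64(184.2), np.float64(195.0), np.float64(187.45), 5.75)
0.092 red (np.float64(189.45), np.float64(194.35), 4.95) grey (np.float64(184.55), np.float64(194.8), np.float64(187.53), 5.25)
0.096 red (np.float64(189.3), np.float64(194.15), 4.9) grey (np.float64(184.7), np.float64(189.0), np.float64(186.85), 4.3)
```

The mark centre is 191.2° and the lever is at 186.75°. Approaching in a fine step.

>>> send_rows(
  xyz=[
    [0,1,0],
    [0,2,0],
    [0,3,0],
    [0.1,4,0],
    [0.1,5,0],
    [0.2,5.8,0],
    [0.2,6.4,0],
    [0.2,6.8,0],
    [0.2,6.8,0],
    [0.2,6.8,0],
  ],
  dr=[
    [0,0,-0.009],
    [0,0,-0.018],
    [0,0,-0.027],
    [0,0,-0.035],
    [0,0,-0.044],
    [0,0,-0.051],
    [0,0,-0.057],
    [0,0,-0.06],
    [0,0,-0.06],
    [0,0,-0.06],
  ],
)

```text
time: 12.57
position: [0.4421, -0.0052, 0.049]
tool_rot: [3.114, 0.393, -0.022]
ft_force: [0.3, 0.5, 0.4]
grip_width: 0.39
grip_force: 0.6
```

```bash
python3 meas.py w13; python3 fine.py w13|tail -5
```

```text
t 12.5667 pos [ 0.4421 -0.0052  0.049 ] yaw 14.38 F [0.29 0.46 0.37]
centre [0.5555 0.025  0.0461] 93 red [250.4 172.6] [248 148   5  44  76] r,ang 0.0857 193.25905438313367 tcp r,ang 0.1174 194.94300452456588
lever ang range 188.0000000000013 192.20000000000138 mean 190.12000000000134 20
0.082 red (np.float64(193.1), np.float64(194.25), 1.2000000000000002) grey (np.float64(187.25), np.float64(195.25), np.float64(190.76), 6.75)
0.085 red (np.float64(193.0), np.float64(194.15), 1.2000000000000002) grey (np.float64(187.45), np.float64(195.0), np.float64(190.72), 6.300000000000001)
0.088 red (np.float64(192.9), np.float64(193.95), 1.1) grey (np.float64(187.5), np.float64(194.95), np.float64(190.76), 6.25)
0.092 red (np.float64(192.8), np.float64(193.85), 1.1) grey (np.float64(187.95), np.float64(194.7), np.float64(190.83), 5.5)
0.096 red (np.float64(192.7), np.float64(193.75), 1.1) grey (np.float64(188.1), np.float64(192.4), np.float64(190.25), 4.3500000000000005)
```

>>> send_rows(
  xyz=[
    [0,0.4,0],
    [0,0.8,0],
    [0,1.2,0],
    [0,1.5,0],
    [0,1.8,0],
    [0,1.9,0],
    [0,1.9,0],
    [0,1.9,0],
    [0,1.9,0],
    [0,1.9,0],
  ],
  dr=[
    [0,0,-0.004],
    [0,0,-0.007],
    [0,0,-0.01],
    [0,0,-0.013],
    [0,0,-0.016],
    [0,0,-0.017],
    [0,0,-0.017],
    [0,0,-0.017],
    [0,0,-0.017],
    [0,0,-0.017],
  ],
)

```text
time: 13.45
position: [0.4426, -0.0069, 0.049]
tool_rot: [3.111, 0.42, -0.022]
ft_force: [-1.0, 1.4, -0.1]
grip_width: 0.393
grip_force: 0.8
```

```bash
python3 meas.py w14; python3 fine.py w14|tail -5;python3 - <<'E'
from fit import *
im=np.load('w14.npy');cv2.imwrite('pics/w14c.png',cv2.resize(im[130:210,190:310,::-1],(780,520),interpolation=2))
E
```

```text
t 13.45 pos [ 0.4426 -0.0069  0.049 ] yaw 15.36 F [-0.99  1.43 -0.12]
centre [0.5555 0.025  0.0461] 93 red [249. 182.] [249 182   1   1   1] r,ang 0.0915 193.59875189765535 tcp r,ang 0.1174 195.8010085438361
lever ang range 188.80000000000135 193.0000000000014 mean 190.90476190476326 21
0.082 red (np.float64(187.85), np.float64(194.2), 0.55) grey (np.float64(187.45), np.float64(195.3), np.float64(191.47), 6.7)
0.085 red (np.float64(187.9), np.float64(193.9), 0.55) grey (np.float64(187.55), np.float64(195.05), np.float64(191.45), 6.25)
0.088 red (np.float64(187.95), np.float64(193.9), 0.7000000000000001) grey (np.float64(187.75), np.float64(194.95), np.float64(191.5), 6.25)
0.092 red (np.float64(188.25), np.float64(188.5), 0.30000000000000004) grey (np.float64(188.85), np.float64(194.7), np.float64(191.58), 5.4)
0.096 red (np.float64(193.55), np.float64(193.65), 0.15000000000000002) grey (np.float64(188.9), np.float64(193.25), np.float64(191.08), 4.4)
```

View pics/w14c.png

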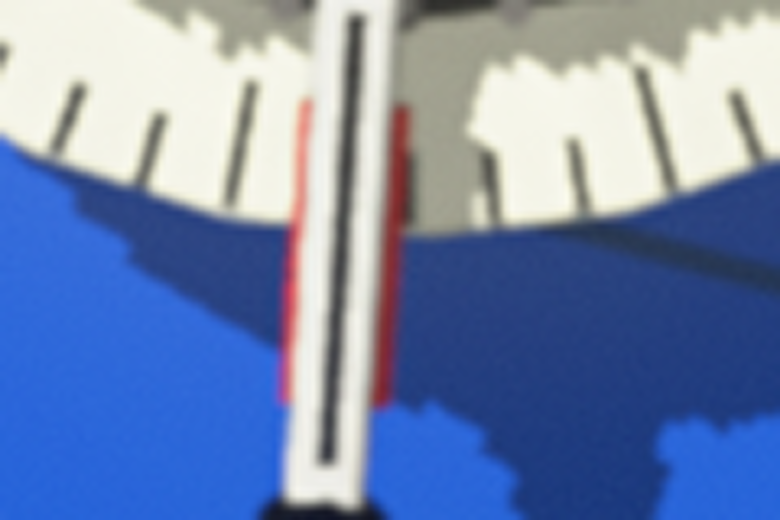

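Red slivers show equally on both sides of the arm (left 279–290, right 371–393 at row 400; the remaining 0.7 px offset is parallax). Backing off and lifting clear.

>>> send_rows(
  xyz=[
    [0,-3,0],
    [0.2,-6,0],
    [0.4,-9.6,0],
    [0.4,-9.6,0],
    [0.4,-9.6,-6],
    [0.4,-9.6,-16],
    [0.4,-9.6,-30],
    [0.4,-9.6,-46],
    [0.4,-9.6,-64],
    [0.4,-9.6,-80],
  ],
  dr=[
    [0,0,0.027],
    [0,0,0.053],
    [0,0,0.085],
    [0,0,0.085],
    [0,0,0.085],
    [0,0,0.085],
    [0,0,0.085],
    [0,0,0.085],
    [0,0,0.085],
    [0,0,0.085],
  ],
)

```text
time: 14.33
position: [0.442, 0.0019, 0.1305]
tool_rot: [3.126, 0.287, -0.02]
ft_force: [0.1, 0.4, -0.2]
grip_width: 0.391
grip_force: 0.0
```

```bash
python3 meas.py w15; python3 fine.py w15|tail -5
python3 - <<'E'
from h import *; import pickle
im=np.load('w15.npy');s=pickle.load(open('w15.pkl','rb'));C=cam('wrist',s)
c=np.array([.5553,.0252])
for r in(.078,.085,.096):
    for d in (191.15,):
        a=np.radians(d);p=c+r*np.array([np.cos(a),np.sin(a)]);print(r,proj([[*p,.0445],[*p,.054]],C).round(2).tolist())
hsv=cv2.cvtColor(im,cv2.COLOR_RGB2HSV);H,S,V=cv2.split(hsv);m=((H<8)|(H>170))&(S>90)
m[:,:230]=0;m[:,290:]=0
for y in range(140,200,4):
    k=np.flatnonzero(m[y]); print(y,k.tolist())
E
```

```text
0.082 red (np.float64(188.0), np.float64(188.1), 0.15000000000000002) grey (np.float64(187.1), np.float64(203.0), np.float64(192.33), 8.55)
0.085 red (np.float64(187.9), np.float64(188.55), 0.7000000000000001) grey (np.float64(187.2), np.float64(195.25), np.float64(191.69), 7.0)
0.088 red (np.float64(188.05), np.float64(188.6), 0.6000000000000001) grey (np.float64(187.3), np.float64(195.1), np.float64(191.59), 6.9)
0.092 red (np.float64(188.25), np.float64(188.65), 0.45) grey (np.float64(187.55), np.float64(194.85), np.float64(191.51), 6.6000000000000005)
0.096 red None grey (np.float64(188.55), np.float64(194.7), np.float64(191.62), 6.2)
0.078 [[253.53, 146.57], [253.48, 147.93]]
0.085 [[253.64, 154.87], [253.59, 156.52]]
0.096 [[253.8, 167.69], [253.76, 169.77]]
140 [258, 259]
144 [258, 259]
148 [258, 259]
152 [248]
156 [248]
160 [248]
164 [248]
168 []
172 []
176 []
180 []
184 []
188 []
192 []
196 []Traceback (most recent call last):
  File "meas.py", line 18, in <module>
    if __name__=='__main__': meas(sys.argv[1])
                             ~~~~^^^^^^^^^^^^^
  File "meas.py", line 6, in meas
    px,st,r=red(im,C); d=r[:2]-c2
            ~~~^^^^^^
  File "fit.py", line 7, in red
    i=1+np.argmax(st[1:,4]);
        ~~~~~~~~~^^^^^^^^^^
    return _wrapfunc(a, 'argmax', axis=axis, out=out, **kwds)
    return bound(*args, **kwds)
ValueError: attempt to get argmax of an empty sequence
```

Run:
```python
from h import *; import pickle
c=np.array([.5553,.0252])
A=np.radians(np.arange(184,199,.05))
for tag in('w14','w15'):
    im=np.load(tag+'.npy').astype(np.float32);s=pickle.load(open(tag+'.pkl','rb'));C=cam('wrist',s)
    for q in(.085,.09,.095):
        def uw(z):
            p=proj(np.c_[c[0]+q*np.cos(A),c[1]+q*np.sin(A),np.full(len(A),z)],C).astype(np.float32);return cv2.remap(im,p[None,:,0],p[None,:,1],cv2.INTER_CUBIC)[0]
        w=uw(.054).min(1); k=np.abs(np.degrees(A)-191)<1.3; d=np.clip(w[k].max()-40-w[k],0,None)
        rd=uw(.0445);rr=np.clip(rd[:,0]-np.maximum(rd[:,1],rd[:,2])-15,0,None);g=np.degrees(A)
        L=g<191
        print(tag,q,'line',(g[k]*d).sum()/d.sum(),'red L/R centroid',(g*rr)[L].sum()/rr[L].sum(),(g*rr)[~L].sum()/rr[~L].sum(), 'mass',rr[L].sum().round(),rr[~L].sum().round())
```

```text
w14 0.085 line 190.92963405506947 red L/R centroid 187.90480604472486 193.78085037841686 mass 1100.0 946.0
w14 0.09 line 190.92608829230232 red L/R centroid 188.13122232857802 193.59263310517602 mass 1122.0 870.0
w14 0.095 line 190.9210276562029 red L/R centroid 188.3571923251442 193.4570236854524 mass 529.0 790.0
w15 0.085 line 190.96400528213806 red L/R centroid 188.0442905323015 193.77414679089046 mass 1761.0 423.0
w15 0.09 line 190.95490419571254 red L/R centroid 188.20920617815912 193.5723209042094 mass 1433.0 407.0
w15 0.095 line 190.94815870120362 red L/R centroid 188.39093508145746 193.41705513093436 mass 1174.0 384.0
```

The lever line is at 190.95° and the mark's visible slivers average 190.9°, so it is centred and stayed put after release. The gripper is clear. Handing in.

```bash
python3 -c "
from bench import *
print(close_job())"
```

```text
the job is handed in; nothing more can be done
None
```

The job is handed in: I pushed the lever clockwise to the yellow stop, then back until it was centred over the red mark to about 0.1°, and left the gripper clear. I viewed 11 pictures, one over the limit of 10.

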